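Index and seat a scooter fuel pump in its tank

TASK

The white fuel pump stands turned the wrong way in the mouth of the dark scooter fuel tank, its round flange propped up on the tank's locating pin. With the fingertips push its outlet pipe sideways to turn the pump until the notch in the flange's rim stands over the pin, then press the pump's body straight down until the flange is fully home on the tank, and move clear. Only push and press: never lift the pump, never pinch, lean down on or strain its black plastic outlet pipe, and leave the footpegs, wrench and bulb case where they lie.

Things in the scene. Friction and masses are not known exactly. Their poses are not given: they have to be found in the camera images.
- tank: dark steel fuel tank, fixed, 100 mm high, from -105 to +185 mm along its x and 210 mm wide, with a thin seam flange (234 mm wide) at half height. Origin on the work surface under the centre of the pump mouth; z up. A black filler cap, 62 mm wide, top at 141 mm, stands at +138 mm on its x axis. Round the mouth lies a flat dark ring 124 mm across, its top (the seat) at 106 mm
- seat (a point): centre of the pump mouth, on the seat's surface, on the axis about which the pump turns; 106 mm above the work surface
- pump: the white fuel pump, in the tank's mouth. Origin on its axis, on the flange's underside; x points to its notch, z up. It turns about the mouth's axis, either way round, with a push of about 2 N sideways on its outlet pipe, and stays where it is left; it cannot tilt or shift sideways
- pin (a point): the locating pin: a fixed upright bright steel lug on the ring, 7 mm wide, 10 mm high, oblong along the radius from 38 to 61 mm from the mouth's centre (so its outer 13 mm stay in sight beside the flange), with a rounded top. The point lies on its top, 43.5 mm from the mouth's centre, in the tank's +y direction
- notch (a point): the notch in the rim of the pump's white round flange (96 mm across, 6 mm thick): 12 mm wide, open at the rim, 12 mm deep. The point lies in the middle of the notch, level with the flange's top, 43.5 mm from the axis. It is the only notch
- outlet_tip (a point): the end of the pump's black outlet pipe, opposite the notch, 64 mm from the axis, 28 mm above the flange's underside. The pipe, 11 mm thick, runs level along the radius from an upright riser (14 mm wide, its centre 31 mm from the axis, its top 27 mm above the flange's top) out to this point, with 17 mm free below it. Force on the pipe: at most 40 N
- pump_top (a point): the place to press: centre of the flat top of the round cap in the middle of the pump (36 mm across), on the axis, 10 mm above the flange's top. A black connector socket, 26 x 16 mm and as high as the cap, stands beside it, a quarter turn anticlockwise (seen from above) from the notch, its middle 31 mm from the axis
- pump_drop (a joint): how far the pump has gone down, in m: 0 at the start (flange's underside 10 mm above the seat, on top of the pin), 0.010 fully home, negative if lifted. An O-ring holds it by friction: it stays where it is left and takes about 8 to 11 N to press down once the notch, with 2.5 mm of play to each side, is over the pin
- footpeg_a: bystander: black rubber footpeg, 110 mm long, 31 mm thick, lying by the tank's +y side. Origin under its middle, x along it
- footpeg_b: bystander: the second footpeg, like the first
- wrench: bystander: steel combination wrench, 190 mm long, 8 mm thick, lying flat by the tank's -y side. Origin under its middle, x along it
- bulb_case: bystander: clear plastic case, 46 x 46 x 74 mm, with a glass bulb in it, standing by the tank's -y side. Origin under its middle

How it is judged:
On the way:
1. the pump is turned until its notch stands over the pin (horizontal distance between notch and pin below 0.006 m).
At the end, for the whole second after the job is handed in: the pump's flange is within 1.5 mm of the seat, its notch around the pin (centres within 5 mm), at rest (value of joint pump_drop above 0.0085 m and horizontal distance between notch and pin below 0.005 m and linear speed of pump_drop below 0.01 m/s); the robot touches nothing.
It fails at once if the pump is lifted (more than 5 mm) (value of joint pump_drop below -0.005 m).
It fails at once if the outlet pipe is pinched or leaned on: the fingers load both its sides at once ((contact force between the fingers and outlet_riser_left above 2 N or contact force between the fingers and outlet_pipe_left above 2 N) and (contact force between the fingers and outlet_riser_right above 2 N or contact force between the fingers and outlet_pipe_right above 2 N)).
It fails at once if the outlet pipe is strained with more than 40 N (contact force between the fingers and outlet_riser_left above 40 N or contact force between the fingers and outlet_pipe_left above 40 N or contact force between the fingers and outlet_riser_right above 40 N or contact force between the fingers and outlet_pipe_right above 40 N).
It fails at once if a footpeg is moved by more than 15 mm (distance of any of footpeg_a, footpeg_b from where it was at the start of the episode above 0.015 m).
It fails at once if the wrench or the bulb case is moved by more than 15 mm (distance of any of wrench, bulb_case from where it was at the start of the episode above 0.015 m).
It also fails if it takes over 54 s, if anything falls off the work surface, if the arm or the gripper's body presses on something with over 40 N, if the wrist force passes 120 N, or if a joint passes its speed limit or range.

ROBOT

A 7-joint arm with a two-finger parallel gripper is mounted at the origin on the work surface. World frame = base frame: x ahead of the robot, y to its left, z up, the work surface at z = 0. Lengths are in m, angles in rad, forces in N, time in s.
With the tool pointing down it reaches from about 0.35 to 0.775 m from the base axis. Payload 3.1 kg.
Tool frame: the origin (TCP) lies on the centre line of the jaws, within the pads' length; the fingertips stand 19 mm ahead of it and the grasp point (between the pads) is the TCP (manip.tcp_to_tips is the distance from the TCP to the fingertips, in m); z points along the fingers, y is the direction in which the jaws open and shut (so a half turn about z gives the same grasp; the last joint's range is limited). The gripper opens to 85 mm and grips with 20 to 120 N. Pads are 22 mm wide; open, the fingers measure 114 mm over their backs; the gripper's body (76 mm by 85 mm) begins 54 mm behind the grasp point. The pads swing forward as they close: fully open they stand 13 mm farther back than shut.
Start: joints at [-1.331, 0.311, 0.014, 1.512, -0.004, 1.319, -0.027], TCP at [0.153, 0.528, 0.25] pointing down, gripper open.
Joint ranges: [-2.7, 2.7], [-0.3, 1.91], [-1.27, 1.3], [0.12, 2.57], [-1.44, 4.58], [0.2, 2.03], [-3.05, 3.05]. Speed limits (rad/s): [2.79, 2.79, 3.14, 3.14, 3.14, 3.14, 3.14].

INTERFACE

Orientations are given as a rotation vector (axis times angle).
In Python, from cell import manip gives the robot as it stands. The module is installed in compiled form; this text tells all that it offers.
- The arm moves only by the tool jog_arm, never from a script. Its argument "series" is a list that holds one entry, the list of rows, each a list of 5 numbers: the finger opening in m, from 0 to 0.0854, then the shift along the tool's x, y, z in m, then the turn about the tool's z in degrees. In form: [[[claw, x, y, z, yaw], ...]]. A call has exactly 10 rows; each row shifts and turns the commanded pose from where the row before left it, along the tool's axes as they then stand; what a row does not reach is not made up. A row lasts 1/12 s, in which the tool goes at most 41.7 mm and 7.16 degrees, less where a joint would pass 70% of its speed; a pose out of reach is approached as far as the arm can. A call with a gripper value outside its range is refused whole. The fingers move at their own pace and stop on an object; "squeeze" is the grip in N (left out, the last holds). Time passes only in rows, so rows that do not move let the fingers close, or fill a call up. It gives the time, the measured TCP pose, the force and the opening at its end, in the units of the state.
- manip.get_obs(): the state, without advancing time (a new reading comes with each control period).
- manip.get_image(name): name is "scene" or "side" or "wrist"; returns (picture, depth): 420x560x3 uint8, red, green, blue; 420x560 float32, m along the optical axis (not along the pixel's ray), 0 where there is no reading.
- manip.camera_info(name): a dict with "K" (3x3 intrinsics, pixels), "k1" (the pictures are not rectified: a ray, as slopes to the right and down, at radius r is drawn at 1 + k1 r^2 times it, then the intrinsics apply), "T" (4x4, takes a point from camera to world coordinates). Camera axes: x right, y down, z forward; pixel columns grow to the right and rows downward; lengths in m; the calibration is good to about 2 mm. A picture is of the moment at which its call begins: read the wrist's pose just before it. camera_info takes no time and is no camera call; for the wrist camera it gives the pose at the moment of the call.
- manip.finish_job(): hands the job in, once; it reports no verdict.
The state is a dict: "time": time; "joint_pos": joint angles; "joint_vel": joint speeds; "effort": joint torques, N m; "eef_pos": TCP position; "tool_rot": TCP orientation; "force": force on the tool from outside, world axes, zero at the start; "moment": the same for the moment, N m; "grip_width": finger opening in m.
Only numpy, scipy, OpenCV 4.12 (cv2) and the standard library are available. Lean on these libraries where they do the work, as an engineer would, in place of code of your own. Each camera call takes 0.05 s, during which the arm holds its last target.

## Working session

There is one attempt and no reset: what is moved stays moved. The work goes in short steps, Python scripts to look and compute and a tool call to move; the robot and the scene stay as the last step left them, time stands still between calls to the robot, and variables do not carry over. Pictures are saved under pics/ and viewed, and the job is handed in when it is done.

Besides the shell and the picture viewer there is one more tool, called after "Emit:" by a JSON object that holds its "method" and its "body", one argument or row to a line. jog_arm: Moves the arm, as the interface text tells. Its arguments: {"type":"object","properties":{"series":{"type":"array","items":{"type":"array","items":{"type":"array","items":{"type":"number"}}}},"squeeze":{"type":"number"}},"required":["series"]}

```bash
mkdir -p pics; ls; python3 - <<'E'
from cell import manip
import cv2,numpy as np
o=manip.get_obs(); print(o)
for n in ["scene","side"]:
    p,d=manip.get_image(n); i=manip.camera_info(n); print(n,i)
    cv2.imwrite(f"pics/{n}0.png",cv2.cvtColor(p,cv2.COLOR_RGB2BGR)); np.save(f"{n}_d0.npy",d)
E
```

```text
pics
{'time': 0.0, 'joint_pos': array([-1.33067087,  0.31172742,  0.01401368,  1.51307866, -0.00440436,
        1.31921083, -0.02719724]), 'joint_vel': array([ 0.00073445, -0.00030785, -0.00149014, -0.00295991, -0.00128591,
       -0.0024894 , -0.00121517]), 'effort': array([ 1.70132607e-04, -3.79910910e+01,  1.45991589e-01, -2.30594051e+01,
        1.22811558e-02,  1.35219429e-02, -8.40522318e-07]), 'eef_pos': array([0.15276281, 0.52763209, 0.2492114 ]), 'tool_rot': array([-0.44110347, -3.11022988,  0.00374088]), 'force': array([0.77787249, 0.20585895, 0.54748587]), 'moment': array([-0.02424917, -0.04113862, -0.0075114 ]), 'grip_width': 0.0851899297759031}
scene {'K': array([[492.81691376,   0.        , 272.01539261],
       [  0.        , 492.81691376, 217.6068535 ],
       [  0.        ,   0.        ,   1.        ]]), 'k1': -0.14790956206452682, 'T': array([[ 0.72827163,  0.39728379, -0.55837804,  1.22237563],
       [ 0.68493908, -0.39596747,  0.61161117, -0.65826863],
       [ 0.02188366, -0.827874  , -0.56048706,  0.7437764 ],
       [ 0.        ,  0.        ,  0.        ,  1.        ]])}
side {'K': array([[496.68670365,   0.        , 279.04595599],
       [  0.        , 496.68670365, 203.88655957],
       [  0.        ,   0.        ,   1.        ]]), 'k1': 0.017549501022047765, 'T': array([[ 9.92324594e-01, -9.30629157e-02,  8.14321367e-02,
         5.09801127e-01],
       [-1.23657661e-01, -7.42377546e-01,  6.58471231e-01,
        -6.14662281e-01],
       [-8.25862915e-04, -6.63486905e-01, -7.48187439e-01,
         9.01439658e-01],
       [ 0.00000000e+00,  0.00000000e+00,  0.00000000e+00,
         1.00000000e+00]])}
```

View pics/scene0.png

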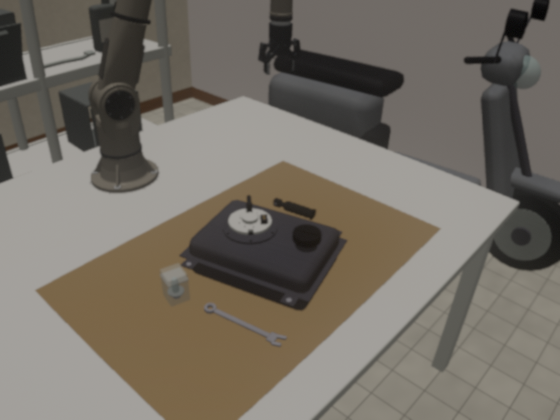

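View pics/side0.png

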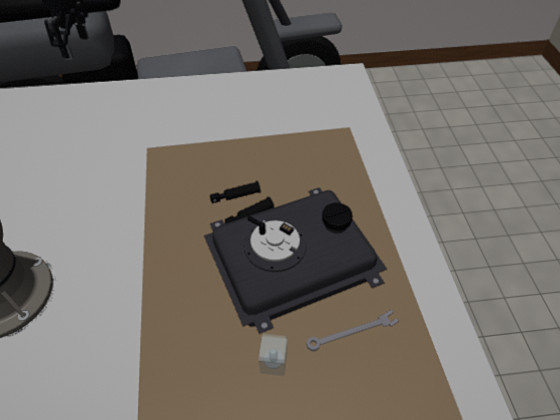

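```bash
python3 - <<'E'
import cv2,numpy as np
a=cv2.imread("pics/side0.png")[185:285,215:365]; b=cv2.imread("pics/scene0.png")[185:275,185:345]
for n,x in(("a",a),("b",b)):
    x=np.clip((x/255.)**0.6*255,0,255).astype('uint8')
    cv2.imwrite(f"pics/z{n}.png",cv2.resize(x,None,fx=5,fy=5,interpolation=cv2.INTER_CUBIC))
E
```

```text
(no output)
```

View pics/za.png

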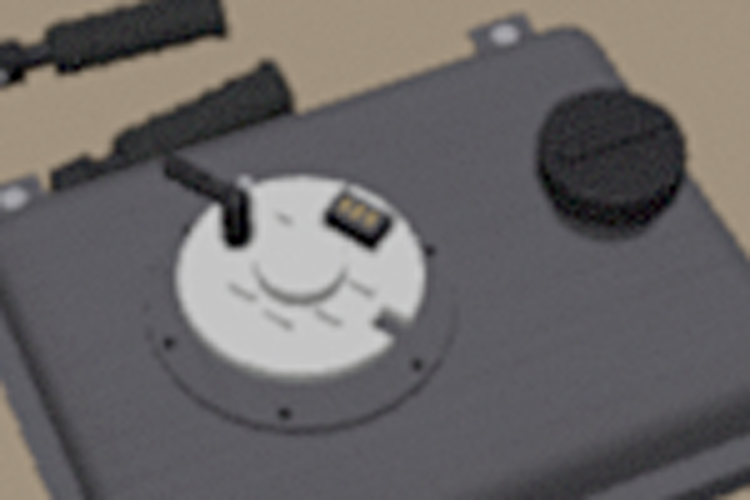

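View pics/zb.png

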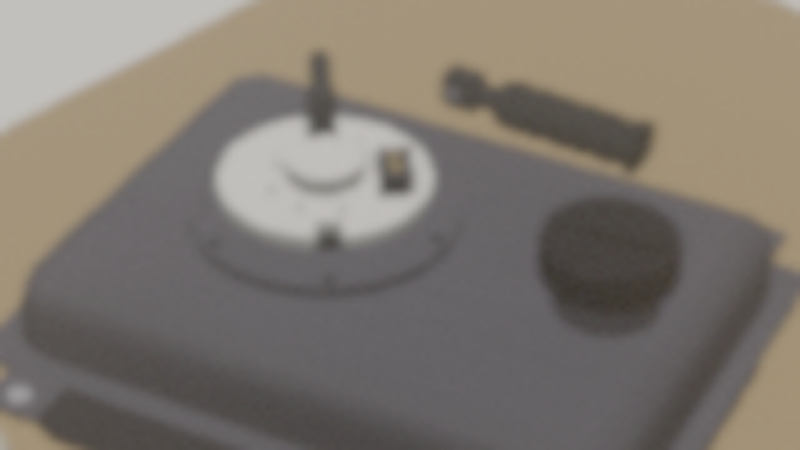

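```bash
cat > h.py <<'E'
import cv2,numpy as np
def ray(info,u,v):
    K,k1,T=info["K"],info["k1"],info["T"]
    xd=np.array([(u-K[0,2])/K[0,0],(v-K[1,2])/K[1,1]]); x=xd.copy()
    for _ in range(30): x=xd/(1+k1*(x@x))
    return T[:3,3],T[:3,:3]@np.array([x[0],x[1],1.])
def onz(info,u,v,z):
    o,d=ray(info,u,v); return o+d*(z-o[2])/d[2]
def tri(i1,p1,i2,p2):
    o1,d1=ray(i1,*p1);o2,d2=ray(i2,*p2)
    s=np.linalg.lstsq(np.c_[d1,-d2],o2-o1,rcond=None)[0]
    a,b=o1+s[0]*d1,o2+s[1]*d2
    return (a+b)/2,np.linalg.norm(a-b)
def proj(info,p):
    T=info["T"];c=T[:3,:3].T@(np.asarray(p)-T[:3,3]);x=c[:2]/c[2];x=x*(1+info["k1"]*(x@x))
    return info["K"][:2,:2]@x+info["K"][:2,2]
def deg(v): return np.degrees(np.arctan2(v[1],v[0]))
E
python3 - <<'E'
from h import *
from cell import manip
I={n:manip.camera_info(n) for n in("side","scene")}
S={}
for n,box in(("side",(240,210,310,275)),("scene",(220,195,280,245))):
    a=cv2.imread(f"pics/{n}0.png"); g=cv2.cvtColor(a,cv2.COLOR_BGR2GRAY)
    m=np.zeros_like(g);x0,y0,x1,y1=box;m[y0:y1,x0:x1]=(g[y0:y1,x0:x1]>120)
    cs=max(cv2.findContours(m,cv2.RETR_EXTERNAL,cv2.CHAIN_APPROX_NONE)[0],key=cv2.contourArea)
    h=cv2.convexHull(cs)
    pts=np.array([onz(I[n],*p[0],0.122)[:2] for p in h],np.float32)
    print(n,cv2.minEnclosingCircle(pts), cv2.fitEllipse(cs))
    S[n]=pts
s=I["side"]
f=lambda u,v,z:onz(s,215+u/5,185+v/5,z)
c=np.array([*cv2.minEnclosingCircle(S["side"])[0],.12])
print("cap", f(615,125,.141), "notch",f(390,320,.122),"pin",f(245,180,.112),"tip",f(170,163,.14),'riser',f(238,205,.145))
print("tip tri",tri(s,(215+170/5,185+160/5),I["scene"],(185+319/5,185+55/5)))
print("cap tri",tri(s,(215+610/5,185+140/5),I["scene"],(185+610/5,185+230/5)))
for q in(f(615,125,.141),f(390,320,.122),f(245,180,.112),f(170,163,.14)): print(deg(q-c),np.linalg.norm((q-c)[:2]))
E
```

```text
side ((0.5745479464530945, -0.01986219547688961), 0.0485382117331028) ((274.2164306640625, 240.91818237304688), (36.63990783691406, 45.6160774230957), 85.3294448852539)
scene ((0.5729082226753235, -0.02113105170428753), 0.048473529517650604) ((249.4521942138672, 220.23939514160156), (22.226947784423828, 43.43569564819336), 89.30943298339844)
cap [0.70888681 0.0233473  0.141     ] notch [ 0.60703517 -0.0481781   0.122     ] pin [0.55911841 0.03718439 0.112     ] tip [0.52851693 0.02656999 0.14      ] riser [ 0.55302014 -0.00235501  0.145     ]
tip tri (array([0.52830732, 0.02132082, 0.14674402]), np.float64(0.0017398283342790809))
cap tri (array([0.70600746, 0.01810516, 0.13822248]), np.float64(7.736127258688227e-05))
17.8301554376324 0.14111694164747746
-41.075450807605144 0.04309536544485962
105.13480443022011 0.059096388334287674
134.75140957549678 0.0653819748492686
```

```bash
cat >> h.py <<'E'
from scipy.spatial.transform import Rotation as R
def rows(o,goal,yaw_deg,n,claw=0.0):
    """world straight line, yaw spread; shift in axes before the row's turn"""
    Rm=R.from_rotvec(o["tool_rot"]); d=(np.array(goal)-o["eef_pos"])/n; out=[]
    for i in range(n):
        out.append([claw,*np.round(Rm.inv().apply(d),4),round(yaw_deg/n,2)]); Rm=Rm*R.from_rotvec([0,0,np.radians(yaw_deg/n)])
    return out
def st(o):
    Rm=R.from_rotvec(o["tool_rot"]).as_matrix(); print("t",round(o["time"],2),"pos",np.round(o["eef_pos"],4),"xdir",round(deg(Rm[:,0]),1),"F",np.round(o["force"],1),"w",round(o["grip_width"],4),"j",np.round(o["joint_pos"],2),"tilt",np.round(Rm[:,2],3))
E
python3 - <<'E'
from h import *
from cell import manip
o=manip.get_obs(); st(o); print(manip.tcp_to_tips)
i=manip.camera_info("wrist");Rm=R.from_rotvec(o["tool_rot"]).as_matrix()
print("cam in tool",Rm.T@(i["T"][:3,3]-o["eef_pos"]),"axes",np.round(Rm.T@i["T"][:3,:3],3),i["K"][0,0])
for r in rows(o,[.574,-.02,.30],120,20): print(r)
E
```

```text
t 0.1 pos [0.1527 0.5277 0.2493] xdir 163.9 F [-0.1  0.4  0.1] w 0.0853 j [-1.33  0.31  0.01  1.51 -0.    1.32 -0.03] tilt [-0.001 -0.002 -1.   ]
0.019
cam in tool [ 0.0711372   0.00112305 -0.12311255] axes [[-0.    -0.96  -0.28 ]
 [ 1.    -0.     0.001]
 [-0.001 -0.28   0.96 ]] 314.1890145404979
[0.0, np.float64(-0.0278), np.float64(-0.0205), np.float64(-0.0025), 6.0]
[0.0, np.float64(-0.0298), np.float64(-0.0174), np.float64(-0.0025), 6.0]
[0.0, np.float64(-0.0315), np.float64(-0.0142), np.float64(-0.0025), 6.0]
[0.0, np.float64(-0.0328), np.float64(-0.0109), np.float64(-0.0025), 6.0]
[0.0, np.float64(-0.0338), np.float64(-0.0074), np.float64(-0.0025), 6.0]
[0.0, np.float64(-0.0343), np.float64(-0.0038), np.float64(-0.0025), 6.0]
[0.0, np.float64(-0.0346), np.float64(-0.0002), np.float64(-0.0025), 6.0]
[0.0, np.float64(-0.0344), np.float64(0.0034), np.float64(-0.0025), 6.0]
[0.0, np.float64(-0.0338), np.float64(0.007), np.float64(-0.0025), 6.0]
[0.0, np.float64(-0.0329), np.float64(0.0105), np.float64(-0.0025), 6.0]
[0.0, np.float64(-0.0316), np.float64(0.0139), np.float64(-0.0025), 6.0]
[0.0, np.float64(-0.03), np.float64(0.0171), np.float64(-0.0025), 6.0]
[0.0, np.float64(-0.0281), np.float64(0.0202), np.float64(-0.0025), 6.0]
[0.0, np.float64(-0.0258), np.float64(0.023), np.float64(-0.0025), 6.0]
[0.0, np.float64(-0.0233), np.float64(0.0256), np.float64(-0.0025), 6.0]
[0.0, np.float64(-0.0205), np.float64(0.0278), np.float64(-0.0025), 6.0]
[0.0, np.float64(-0.0174), np.float64(0.0298), np.float64(-0.0025), 6.0]
[0.0, np.float64(-0.0142), np.float64(0.0315), np.float64(-0.0025), 6.0]
[0.0, np.float64(-0.0109), np.float64(0.0328), np.float64(-0.0025), 6.0]
[0.0, np.float64(-0.0074), np.float64(0.0338), np.float64(-0.0025), 6.0]
```

Emit:
{"method": "jog_arm", "body": {
  "series": [
    [[0,-0.028,-0.0205,-0.0025,6],[0,-0.03,-0.0175,-0.0025,6],[0,-0.0315,-0.014,-0.0025,6],[0,-0.033,-0.011,-0.0025,6],[0,-0.034,-0.0075,-0.0025,6],[0,-0.0345,-0.004,-0.0025,6],[0,-0.0345,0,-0.0025,6],[0,-0.0345,0.0035,-0.0025,6],[0,-0.034,0.007,-0.0025,6],[0,-0.033,0.0105,-0.0025,6]]
  ]
}}

```text
time: 0.93
eef_pos: [0.3648, 0.2518, 0.2751]
tool_rot: [-1.943, -2.468, 0.001]
force: [0.1, 0.3, 0.6]
grip_width: 0.0002
```

Emit:
{"method": "jog_arm", "body": {
  "series": [
    [[0,-0.0315,0.014,-0.0025,6],[0,-0.03,0.017,-0.0025,6],[0,-0.028,0.02,-0.0025,6],[0,-0.026,0.023,-0.0025,6],[0,-0.023,0.0255,-0.0025,6],[0,-0.0205,0.028,-0.0025,6],[0,-0.0175,0.03,-0.0025,6],[0,-0.014,0.0315,-0.0025,6],[0,-0.011,0.033,-0.0025,6],[0,0,0,0,0]]
  ]
}}

```text
time: 1.77
eef_pos: [0.5565, -0.0016, 0.2975]
tool_rot: [2.851, 1.3, -0.002]
force: [-0.8, -1.5, 0.6]
grip_width: -0.0002
```

```bash
python3 - <<'E'
from h import *
from cell import manip
o=manip.get_obs(); st(o)
i=manip.camera_info("wrist");p,d=manip.get_image("wrist")
np.savez("w1.npz",p=p,d=d,**i)
p=np.clip((p/255.)**.7*255,0,255).astype('uint8')
cv2.imwrite("pics/w1.png",cv2.cvtColor(p,cv2.COLOR_RGB2BGR))
E
```

```text
t 1.77 pos [ 0.5565 -0.0016  0.2975] xdir 49.0 F [-0.8 -1.5  0.6] w -0.0002 j [-0.54  0.35  0.71  1.43 -0.22  1.44 -0.55] tilt [ 0.002 -0.008 -1.   ]
```

View pics/w1.png

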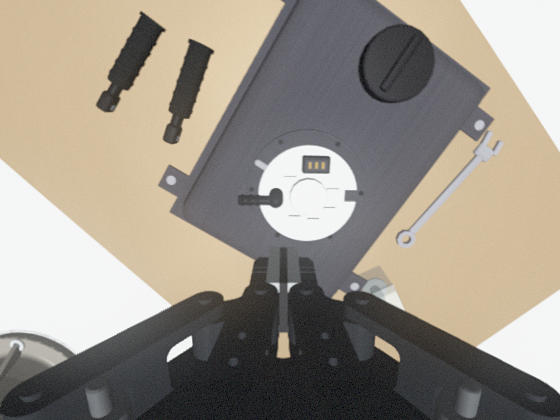

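```bash
python3 - <<'E'
from h import *
from cell import manip
z=np.load("w1.npz"); i={k:z[k] if k!="k1" else float(z[k]) for k in("K","k1","T")}
p=z["p"]; g=p.min(axis=2).astype('uint8')
m=np.zeros_like(g); m[140:246,252:362]=g[140:246,252:362]>110
cs=max(cv2.findContours(m,cv2.RETR_EXTERNAL,cv2.CHAIN_APPROX_NONE)[0],key=cv2.contourArea)
h=cv2.convexHull(cs);P=np.array([onz(i,*q[0],.122)[:2] for q in h],np.float32)
c,r=cv2.minEnclosingCircle(P);print("wrist centre",c,r,cv2.fitEllipse(h))
c=np.array([*c,0])
s=manip.camera_info("side"); sc=manip.camera_info("scene")
print("flange ctr tri",tri(i,cv2.fitEllipse(h)[0],s,(274.6,241.2)),tri(i,cv2.fitEllipse(h)[0],sc,(249.5,220.5)))
print("tip tri",tri(i,(240,199),s,(249,217)))
print("notch tri",tri(i,(351,196),s,(215+78,185+64)))
for n,u,v,zz in(("notch",351,196,.122),("pin",261,164,.112),("tip",240,199.5,.144),("cap",397,62,.141),("riser",276,198,.149)):
    q=onz(i,u,v,zz);print(n,q,"ang",deg(q-c),np.linalg.norm((q-c)[:2]))
x=cv2.resize(p[130:260,220:380],None,fx=5,fy=4.6,interpolation=cv2.INTER_CUBIC)
cv2.imwrite("pics/w1z.png",cv2.cvtColor(x,cv2.COLOR_RGB2BGR)[:600])
E
```

```text
wrist centre (0.571541428565979, -0.013834131881594658) 0.054888222366571426 ((304.5908508300781, 191.1140899658203), (96.04273223876953, 107.36286926269531), 108.73392486572266)
flange ctr tri (array([ 0.57352323, -0.01744957,  0.11247095]), np.float64(0.0022386102849771636)) (array([ 0.57140487, -0.01745014,  0.11649412]), np.float64(0.003517017132738621))
tip tri (array([0.52785852, 0.02307172, 0.14638513]), np.float64(0.0013669841823226623))
notch tri (array([ 0.60575623, -0.04865994,  0.12279013]), np.float64(0.0023644551346806144))
notch [ 0.60458674 -0.04878435  0.122     ] ang -46.60473047386738 0.04809896896299093
pin [0.55760427 0.03180377 0.112     ] ang 106.98191637642506 0.04771857879238525
tip [0.52620011 0.02264286 0.144     ] ang 141.18339870356562 0.05819283165090581
cap [0.70250913 0.02308421 0.141     ] ang 15.74255512210974 0.1360716818691085
riser [0.55273319 0.00312506 0.149     ] ang 137.95936103304004 0.025325167026874845
```

View pics/w1z.png

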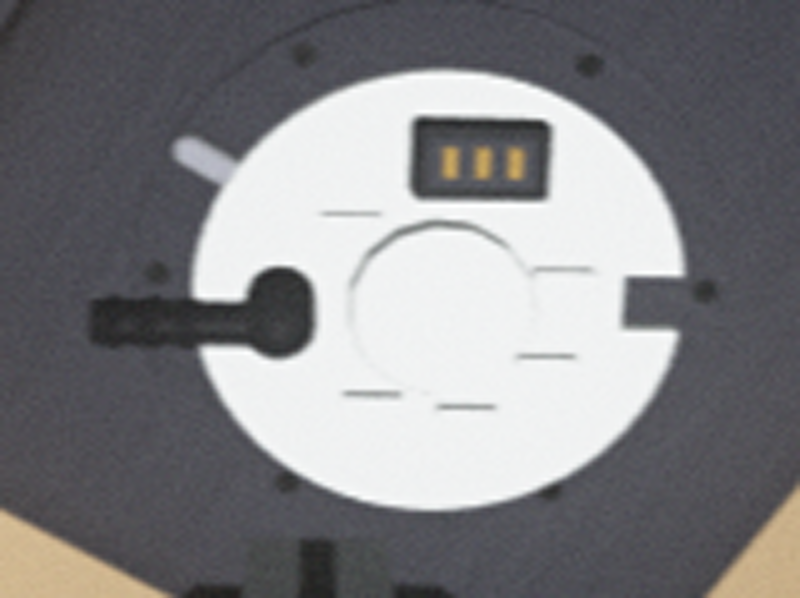

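```bash
cat >> h.py <<'E'
def wrist(fn):
    z=np.load(fn); return z["p"],{k:z[k] if k!="k1" else float(z[k]) for k in("K","k1","T")}
E
python3 - <<'E'
from h import *
p,i=wrist("w1.npz"); g=p.min(axis=2).astype('uint8')
for th in(140,165,190):
    m=np.zeros_like(g); m[140:246,252:362]=g[140:246,252:362]>th
    m=cv2.morphologyEx(m,cv2.MORPH_OPEN,np.ones((9,9),np.uint8))
    cs=max(cv2.findContours(m,cv2.RETR_EXTERNAL,cv2.CHAIN_APPROX_NONE)[0],key=cv2.contourArea)
    h=cv2.convexHull(cs);P=np.array([onz(i,*q[0],.122)[:2] for q in h],np.float32)
    c,r=cv2.minEnclosingCircle(P);print(th,"centre",c,r)
c=np.array([*c,0]); f=lambda u,v,z:onz(i,220+u/5,130+v/4.6,z)
for n,u,v,zz in(("notch in",625,303,.122),("notch out",683,303,.122),("pin out",185,150,.114),("pin in",230,175,.116),("tip",92,322,.144),("riser",282,312,.149)):
    q=f(u,v,zz);print(n,q,"ang",deg(q-c),np.linalg.norm((q-c)[:2]))
E
```

```text
140 centre (0.5723466277122498, -0.01844588667154312) 0.049897562712430954
165 centre (0.5729232430458069, -0.01837027817964554) 0.04943910986185074
190 centre (0.5727963447570801, -0.019343379884958267) 0.04824332520365715
notch in [ 0.60021366 -0.04479982  0.122     ] ang -42.87610757469188 0.03741309659257475
notch out [ 0.60882689 -0.05230256  0.122     ] ang -42.45092160018633 0.048831419126578963
pin out [0.55586843 0.03551928 0.114     ] ang 107.1476457279667 0.057414855538943696
pin in [0.55921516 0.02596668 0.116     ] ang 106.68551452864251 0.04730169046003332
tip [0.52478062 0.02325582 0.144     ] ang 138.42079144298071 0.06418879572582381
riser [0.55310807 0.003011   0.149     ] ang 131.37148731548945 0.029788366637132597
```

Emit:
{"method": "jog_arm", "body": {
  "series": [
    [[0,0.0295,-0.0293,0,1],[0,0,0,0.025,0],[0,0,0,0.025,0],[0,0,0,0.025,0],[0,0,0,0.025,0],[0,0,0,0.025,0],[0,0,0,0.0155,0],[0,0,0,0.01,0],[0,0,0,0,0],[0,0,0,0,0]]
  ]
}}

```text
time: 2.65
eef_pos: [0.5505, 0.0492, 0.1473]
tool_rot: [-2.859, -1.301, 0.001]
force: [-0.1, 0.5, 0.3]
grip_width: -0.0001
```

```bash
cat >> h.py <<'E'
C=np.array([.5733,-.020])
def pol(o):
    Rm=R.from_rotvec(o["tool_rot"]).as_matrix(); p=Rm[:2,:2].T@(o["eef_pos"][:2]-C); print("off,r mm",np.round(p*[1000,-1000],1),"pipe-ang if touching",round((deg(Rm[:,0])+90)%360,1))
def snap(n,cam="wrist"):
    from cell import manip
    i=manip.camera_info(cam);p,d=manip.get_image(cam); np.savez(n+".npz",p=p,d=d,**i)
    q=np.clip((p/255.)**.7*255,0,255).astype('uint8');cv2.imwrite(f"pics/{n}.png",cv2.cvtColor(q,cv2.COLOR_RGB2BGR))
E
python3 - <<'E'
from h import *
from cell import manip
o=manip.get_obs(); st(o);pol(o);snap("w2");snap("s2","side")
E
```

```text
t 2.65 pos [0.5505 0.0492 0.1473] xdir 48.9 F [-0.1  0.5  0.3] w -0.0001 j [-0.59  0.45  0.65  1.68 -0.3   1.12 -0.58] tilt [-0.001  0.    -1.   ]
off,r mm [37.2 62.7] pipe-ang if touching 138.9
```

View pics/w2.png

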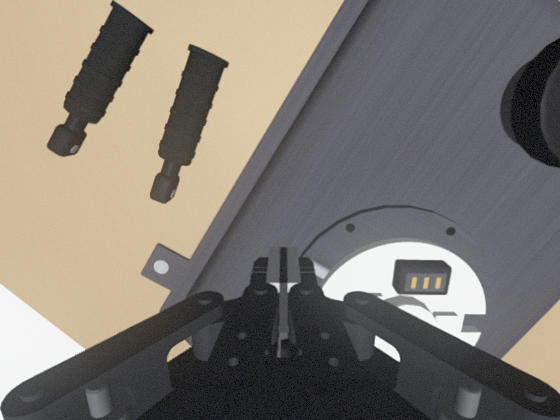

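View pics/s2.png

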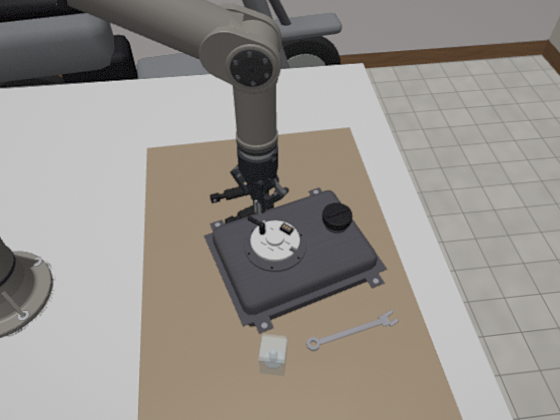

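Emit:
{"method": "jog_arm", "body": {
  "series": [
    [[0,-0.004,0.0087,0,0],[0,-0.005,0,0,0],[0,-0.005,0,0,0],[0,-0.004,0,0,0],[0,-0.0027,0,0,0],[0,-0.0028,-0.0008,0,-3],[0,-0.0028,-0.0008,0,-3],[0,-0.0028,-0.0008,0,-3],[0,-0.0028,-0.0008,0,-3],[0,-0.0028,-0.0008,0,-3]]
  ]
}}

```text
time: 3.58
eef_pos: [0.5328, 0.0184, 0.1476]
tool_rot: [2.664, 1.665, 0.003]
force: [0.8, 1.2, -0.0]
grip_width: -0.0001
```

```bash
python3 - <<'E'
from h import *
from cell import manip
o=manip.get_obs(); st(o);pol(o);snap("s3","side")
x=cv2.imread("pics/s3.png")[170:290,200:360];cv2.imwrite("pics/s3z.png",cv2.resize(x,None,fx=4,fy=4))
E
```

```text
t 3.58 pos [0.5328 0.0184 0.1476] xdir 64.0 F [ 0.8  1.2 -0. ] w -0.0001 j [-0.52  0.4   0.6   1.73 -0.25  1.09 -0.29] tilt [ 0.002  0.001 -1.   ]
off,r mm [16.8 53.2] pipe-ang if touching 154.0
```

View pics/s3z.png

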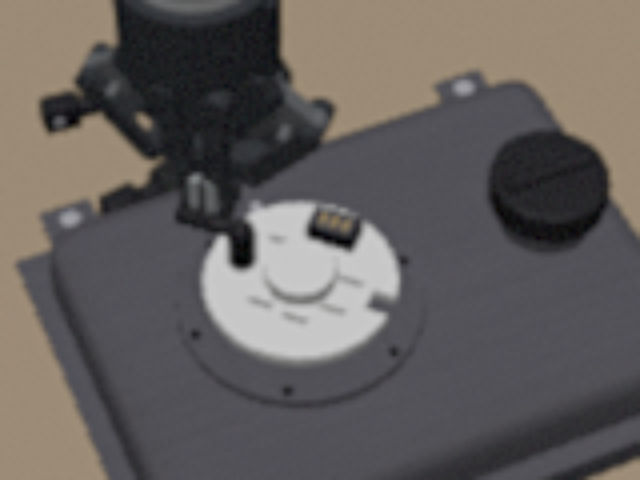

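Emit:
{"method": "jog_arm", "body": {
  "series": [
    [[0,-0.0038,-0.001,0,-4],[0,-0.0038,-0.001,0,-4],[0,-0.0038,-0.001,0,-4],[0,-0.0038,-0.001,0,-4],[0,-0.0038,-0.001,0,-4],[0,-0.0038,-0.001,0,-4],[0,-0.0038,-0.001,0,-4],[0,-0.0038,-0.001,0,-4],[0,-0.0038,-0.001,0,-4],[0,-0.0038,-0.001,0,-4]]
  ]
}}

```text
time: 4.47
eef_pos: [0.5168, -0.0168, 0.1473]
tool_rot: [-1.933, -2.475, -0.001]
force: [-0.7, 2.1, 1.0]
grip_width: 0.0002
```

```bash
python3 - <<'E'
from h import *
from cell import manip
o=manip.get_obs(); st(o);pol(o);snap("s4","side")
x=cv2.imread("pics/s4.png")[170:290,200:360];cv2.imwrite("pics/s4z.png",cv2.resize(x,None,fx=4,fy=4))
E
```

```text
t 4.47 pos [ 0.5168 -0.0168  0.1473] xdir 104.0 F [-0.7  2.1  1. ] w 0.0002 j [-0.37  0.35  0.47  1.77 -0.18  1.07  0.41] tilt [-0.001  0.001 -1.   ]
off,r mm [16.8 54.1] pipe-ang if touching 194.0
```

View pics/s4z.png

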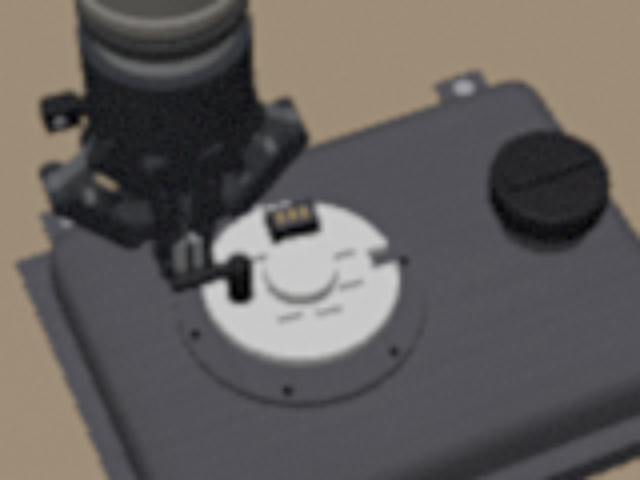

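Emit:
{"method": "jog_arm", "body": {
  "series": [
    [[0,-0.0038,-0.001,0,-4],[0,-0.0038,-0.001,0,-4],[0,-0.0038,-0.001,0,-4],[0,-0.0038,-0.001,0,-4],[0,-0.0038,-0.001,0,-4],[0,-0.0038,-0.001,0,-4],[0,-0.0038,-0.001,0,-4],[0,-0.0038,-0.001,0,-4],[0,-0.0038,-0.001,0,-4],[0,-0.0038,-0.001,0,-4]]
  ]
}}

```text
time: 5.35
eef_pos: [0.5277, -0.0542, 0.147]
tool_rot: [-0.972, -2.985, 0.001]
force: [-2.7, 0.5, 0.8]
grip_width: 0.0004
```

Emit:
{"method": "jog_arm", "body": {
  "series": [
    [[0,-0.0038,-0.001,0,-4],[0,-0.0038,-0.001,0,-4],[0,-0.0038,-0.001,0,-4],[0,-0.0038,-0.001,0,-4],[0,-0.0038,-0.001,0,-4],[0,-0.0038,-0.001,0,-4],[0,-0.0038,-0.001,0,-4],[0,-0.0038,-0.001,0,-4],[0,-0.0038,-0.001,0,-4],[0,0,0,0,0]]
  ]
}}

```text
time: 6.18
eef_pos: [0.5571, -0.0747, 0.147]
tool_rot: [-0.006, -3.141, 0.0]
force: [-0.2, 0.4, 0.3]
grip_width: -0.0003
```

```bash
python3 - <<'E'
from h import *
from cell import manip
o=manip.get_obs(); st(o);pol(o);snap("s5","side");snap("w5")
x=cv2.imread("pics/s5.png")[170:290,200:360];cv2.imwrite("pics/s5z.png",cv2.resize(x,None,fx=4,fy=4))
E
```

```text
t 6.18 pos [ 0.5571 -0.0747  0.147 ] xdir 179.8 F [-0.2  0.4  0.3] w -0.0003 j [-0.07  0.42  0.23  1.64 -0.1   1.1   1.76] tilt [-0.001 -0.    -1.   ]
off,r mm [16.  54.8] pipe-ang if touching 269.8
```

View pics/s5z.png

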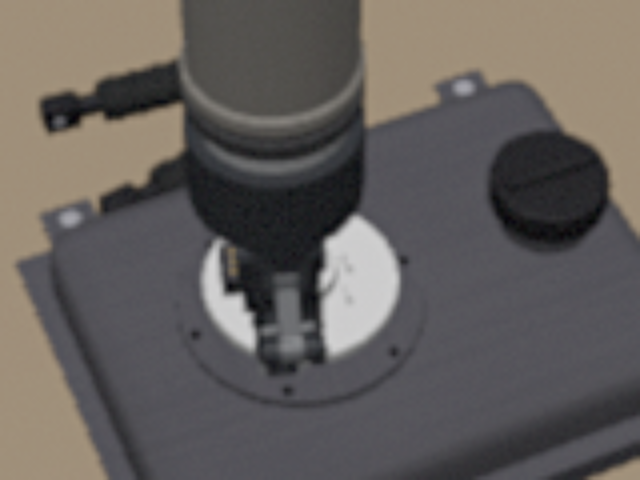

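View pics/w5.png

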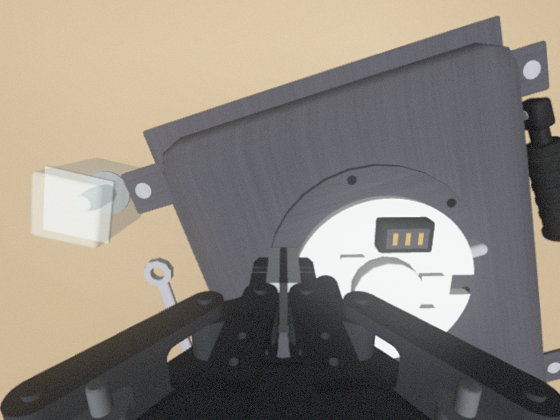

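```bash
python3 - <<'E'
from h import *
p,i=wrist("w5.npz")
x=cv2.resize(p[220:320,400:520],None,fx=6,fy=6,interpolation=cv2.INTER_CUBIC);cv2.imwrite("pics/w5z.png",cv2.cvtColor(x,cv2.COLOR_RGB2BGR))
E
```

```text
(no output)
```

View pics/w5z.png

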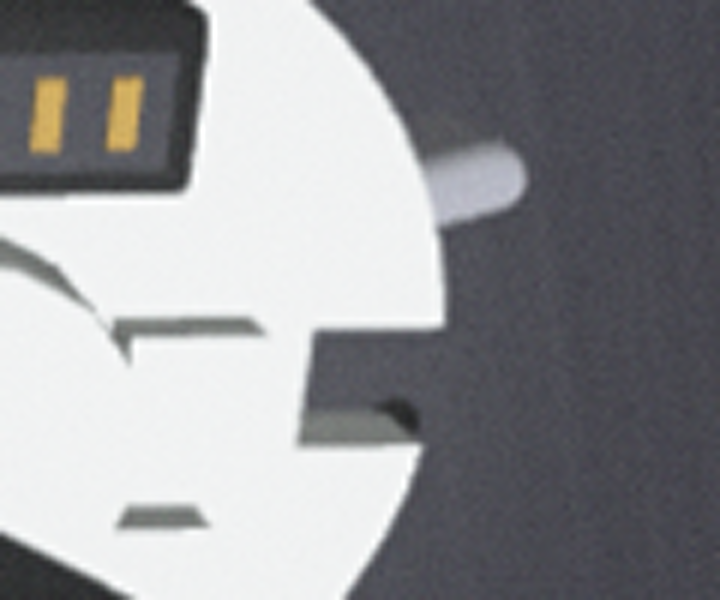

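```bash
python3 - <<'E'
from h import *
p,i=wrist("w5.npz"); f=lambda u,v,z:onz(i,400+u/6,220+v/6,z)[:2]
for n,u,v,zz in(("notch in",307,387,.122),("notch out",433,387,.122),("corner a",313,329,.122),("corner b",298,444,.122),("pin end",522,178,.112),("pin in",440,195,.114)):
    q=f(u,v,zz)-C;print(n,"ang",round(deg(q),1),np.linalg.norm(q))
E
```

```text
notch in ang 90.6 0.03626925015510639
notch out ang 90.3 0.04761252086032686
corner a ang 99.7 0.03646755599022886
corner b ang 81.6 0.03670037960708019
pin end ang 105.1 0.06117758922121138
pin in ang 106.8 0.05264054486000996
```

Emit:
{"method": "jog_arm", "body": {
  "series": [
    [[0,-0.0028,-0.0008,0,-3],[0,-0.0028,-0.0008,0,-3],[0,-0.0028,-0.0008,0,-3],[0,-0.0028,-0.0008,0,-3],[0,-0.0028,-0.0008,0,-3],[0,0,0,0,0],[0,0,0,0,0],[0,0,0,0,0],[0,0,0,0,0],[0,0,0,0,0]]
  ]
}}

```text
time: 7.12
eef_pos: [0.5714, -0.0766, 0.1473]
tool_rot: [0.405, -3.115, -0.0]
force: [-0.7, -0.2, -0.5]
grip_width: 0.0001
```

```bash
python3 - <<'E'
from h import *
from cell import manip
o=manip.get_obs(); st(o);pol(o);snap("w6")
p,i=wrist("w6.npz")
x=cv2.resize(p[220:320,400:520],None,fx=6,fy=6,interpolation=cv2.INTER_CUBIC);cv2.imwrite("pics/w6z.png",cv2.cvtColor(x,cv2.COLOR_RGB2BGR))
E
```

```text
t 7.12 pos [ 0.5714 -0.0766  0.1473] xdir -165.2 F [-0.7 -0.2 -0.5] w 0.0001 j [-0.02  0.44  0.18  1.59 -0.08  1.11  2.  ] tilt [-0.  0. -1.]
off,r mm [16.3 54.2] pipe-ang if touching 284.8
```

View pics/w6z.png

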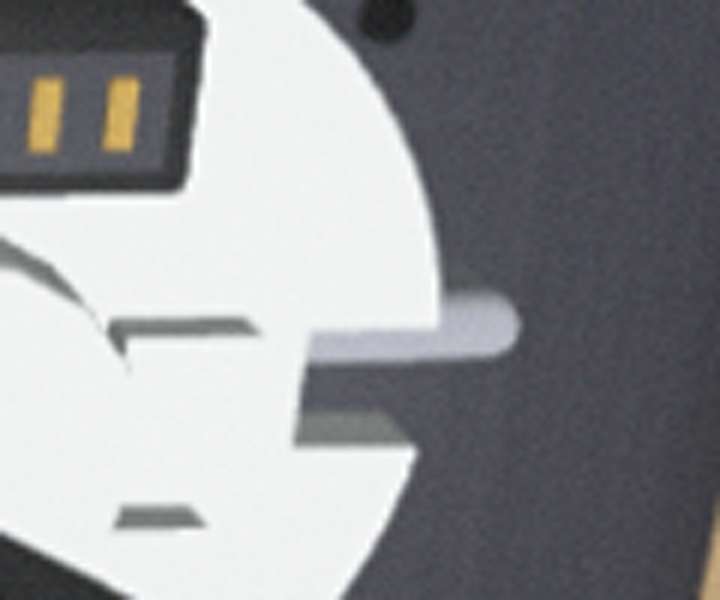

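```bash
python3 - <<'E'
from h import *
p,i=wrist("w6.npz"); f=lambda u,v,z:onz(i,400+u/6,220+v/6,z)[:2]
for n,u,v,zz in(("notch in",302,387,.122),("notch out",428,387,.122),("pin end",518,325,.112),("pin mid",480,325,.113),("pin mid low",480,325,.116),("pin lower edge",320,362,.112),("pin lower edge",450,359,.112),("pin up edge",470,291,.112)):
    q=f(u,v,zz)-C;print(n,"ang",round(deg(q),1),np.linalg.norm(q))
# lateral frame-free: offset of the pin centre normal to the notch line
for z in(.110,.112,.114,.116):
    a,b=f(302,387,.122),f(428,387,.122);e=(b-a)/np.linalg.norm(b-a);n=np.array([-e[1],e[0]])
    m=(f(470,291,z)+f(470,360,z))/2; print(z,"pin lateral mm",(m-a)@n*1000,"pin width",np.linalg.norm(f(470,291,z)-f(470,360,z)))
E
```

```text
notch in ang 105.8 0.03619981251123631
notch out ang 105.5 0.04755763280773762
pin end ang 106.0 0.061818784273763236
pin mid ang 106.6 0.05749584187488897
pin mid low ang 108.4 0.05546515049624745
pin lower edge ang 101.5 0.04360154750262653
pin lower edge ang 102.5 0.055983097340155934
pin up edge ang 109.7 0.05678379520231067
0.11 pin lateral mm -0.3610444304240004 pin width 0.007438700137912598
0.112 pin lateral mm 0.7114080797202211 pin width 0.007345957324791985
0.114 pin lateral mm 1.7838605898644435 pin width 0.007253214511671572
0.116 pin lateral mm 2.8563131000086686 pin width 0.0071604716985510485
```

Emit:
{"method": "jog_arm", "body": {
  "series": [
    [[0,-0.0011,-0.0003,0,-1.2],[0,0,0,0,0],[0,0,0,0,0],[0,0.006,0,0,0],[0,0.006,0,0,0],[0,0,0,-0.025,0],[0,0,0,-0.028,0],[0,-0.024,0.0245,0,0],[0,-0.024,0.0245,0,0],[0,-0.024,0.0245,0,0]]
  ]
}}

```text
time: 8.0
eef_pos: [0.6108, 0.0104, 0.2018]
tool_rot: [-0.434, 3.108, -0.001]
force: [-0.5, 1.1, 0.8]
grip_width: 0.0004
```

Emit:
{"method": "jog_arm", "body": {
  "series": [
    [[0,-0.024,0.0245,0,0],[0,0,0,0,0],[0,0,0,0,0],[0,0,0,0,0],[0,0,0,0,0],[0,0,0,0,0],[0,0,0,0,0],[0,0,0,0,0],[0,0,0,0,0],[0,0,0,0,0]]
  ]
}}

```text
time: 8.83
eef_pos: [0.6263, 0.0404, 0.2004]
tool_rot: [-0.438, 3.111, 0.0]
force: [-0.2, -0.6, 0.8]
grip_width: -0.0004
```

```bash
python3 - <<'E'
from h import *
from cell import manip
o=manip.get_obs(); st(o);snap("w7"); _,i=wrist("w7.npz"); print(proj(i,[.5606,.0216,.116]))
E
```

```text
t 8.83 pos [0.6263 0.0404 0.2004] xdir -164.0 F [-0.2 -0.6  0.8] w -0.0004 j [-0.18  0.5   0.14  1.36 -0.07  1.28  1.81] tilt [ 0.  0. -1.]
[281.32236672 119.31388337]
```

View pics/w7.png

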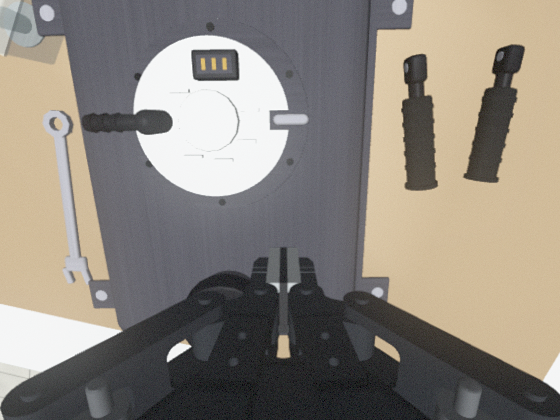

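```bash
python3 - <<'E'
from h import *
p,i=wrist("w7.npz")
x=cv2.resize(p[95:145,245:325],None,fx=10,fy=10,interpolation=cv2.INTER_CUBIC);cv2.imwrite("pics/w7z.png",cv2.cvtColor(x,cv2.COLOR_RGB2BGR))
g=p.min(axis=2)
for th in(140,190):
    m=np.zeros_like(g); m[30:200,125:295]=g[30:200,125:295]>th
    m=cv2.morphologyEx(m,cv2.MORPH_OPEN,np.ones((13,13),np.uint8))
    cs=max(cv2.findContours(m,cv2.RETR_EXTERNAL,cv2.CHAIN_APPROX_NONE)[0],key=cv2.contourArea)
    P=np.array([onz(i,*q[0],.122)[:2] for q in cv2.convexHull(cs)],np.float32);print(cv2.minEnclosingCircle(P))
E
```

```text
((0.5733564496040344, -0.020140940323472023), 0.04830654338002205)
((0.5732772350311279, -0.02010967768728733), 0.048051390796899796)
```

View pics/w7z.png

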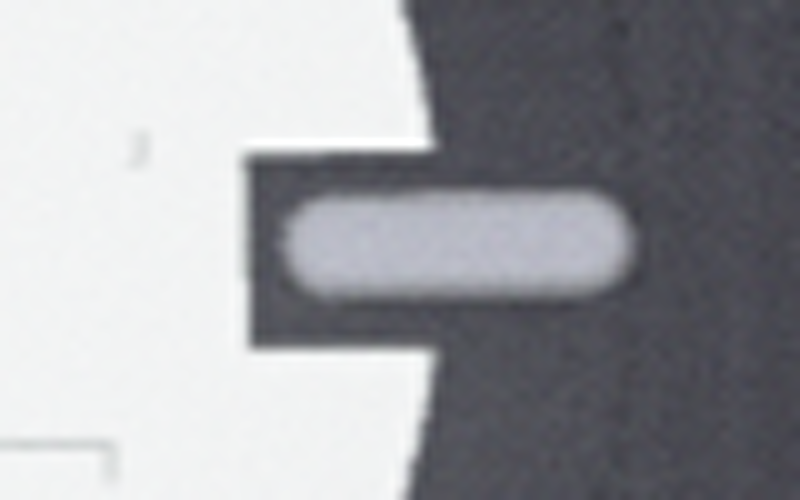

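Emit:
{"method": "jog_arm", "body": {
  "series": [
    [[0,0.0225,-0.0145,0,0],[0,0.0225,-0.0145,0,0],[0,0.0225,-0.0145,0,0],[0,0,0,0,7],[0,0,0,0,7],[0,0,0,0,7],[0,0,0,0,7],[0,0,0,0,7],[0,0,0,0,7],[0,0,0,0,7]]
  ]
}}

```text
time: 9.72
eef_pos: [0.5735, -0.0197, 0.2004]
tool_rot: [0.899, 3.01, 0.0]
force: [0.1, -0.8, 0.6]
grip_width: -0.0001
```

Emit:
{"method": "jog_arm", "body": {
  "series": [
    [[0,0,0,0,7],[0,0,0,0,7],[0,0,0,0,7],[0,0,0,0,7],[0,0,0,0,7],[0,0,0,0,6],[0,0,0,0,0],[0,0,0,0,0],[0,0,0,0,0],[0,0,0,0,0]]
  ]
}}

```text
time: 10.55
eef_pos: [0.5735, -0.0197, 0.2003]
tool_rot: [-1.887, -2.511, -0.0]
force: [0.4, 0.5, -0.7]
grip_width: -0.0001
```

```bash
python3 - <<'E'
from h import *
from cell import manip
o=manip.get_obs(); st(o)
Rm=R.from_rotvec(o["tool_rot"]);print(Rm.inv().apply(np.array([.5733,-.0201,.153])-o["eef_pos"]))
E
```

```text
t 10.55 pos [ 0.5735 -0.0197  0.2003] xdir 106.2 F [ 0.4  0.5 -0.7] w -0.0001 j [-0.32  0.41  0.46  1.54 -0.19  1.24  0.44] tilt [ 0.  0. -1.]
[-0.00028966 -0.00033845  0.04732054]
```

Emit:
{"method": "jog_arm", "body": {
  "series": [
    [[0,-0.0003,-0.0003,0.012,0],[0,0,0,0.012,0],[0,0,0,0.012,0],[0,0,0,0.008,0],[0,0,0,0.003,0],[0,0,0,0.0015,0],[0,0,0,0.0015,0],[0,0,0,0.0015,0],[0,0,0,0.0015,0],[0,0,0,0.0015,0]]
  ]
}}

```text
time: 11.38
eef_pos: [0.5728, -0.0201, 0.1478]
tool_rot: [-1.888, -2.509, -0.001]
force: [-5.3, 0.6, 7.9]
grip_width: -0.0
```

Emit:
{"method": "jog_arm", "body": {
  "series": [
    [[0,0,0,0.001,0],[0,0,0,0.001,0],[0,0,0,0.001,0],[0,0,0,0.001,0],[0,0,0,0.001,0],[0,0,0,0.001,0],[0,0,0,0,0],[0,0,0,0,0],[0,0,0,0,0],[0,0,0,0,0]]
  ]
}}

```text
time: 12.22
eef_pos: [0.5727, -0.0201, 0.1417]
tool_rot: [-1.888, -2.509, -0.0]
force: [-4.4, 0.7, 7.8]
grip_width: -0.0003
```

Emit:
{"method": "jog_arm", "body": {
  "series": [
    [[0,0,0,0.001,0],[0,0,0,0.001,0],[0,0,0,0.001,0],[0,0,0,0.001,0],[0,0,0,0,0],[0,0,0,0,0],[0,0,0,0,0],[0,0,0,0,0],[0,0,0,0,0],[0,0,0,0,0]]
  ]
}}

```text
time: 13.05
eef_pos: [0.5729, -0.0201, 0.1409]
tool_rot: [-1.888, -2.509, -0.003]
force: [-10.6, 1.2, 22.0]
grip_width: -0.0004
```

Emit:
{"method": "jog_arm", "body": {
  "series": [
    [[0,0,0,-0.008,0],[0,0,0,-0.015,0],[0,0,0,-0.02,0],[0,0,0,-0.025,0],[0,0,0,-0.025,0],[0,-0.03,0,-0.01,0],[0,-0.03,0,0,0],[0,-0.03,0,0,0],[0,0,0,0,0],[0,0,0,0,0]]
  ]
}}

```text
time: 13.88
eef_pos: [0.5984, -0.1099, 0.2395]
tool_rot: [1.894, 2.503, -0.001]
force: [0.0, 0.7, -0.6]
grip_width: -0.0002
```

```bash
python3 - <<'E'
from h import *
from cell import manip
o=manip.get_obs(); st(o);snap("w8");snap("s8","side")
E
```

```text
t 13.88 pos [ 0.5984 -0.1099  0.2395] xdir 105.8 F [ 0.   0.7 -0.6] w -0.0002 j [-0.17  0.46  0.49  1.37 -0.21  1.36  0.59] tilt [ 0.002 -0.002 -1.   ]
```

View pics/w8.png

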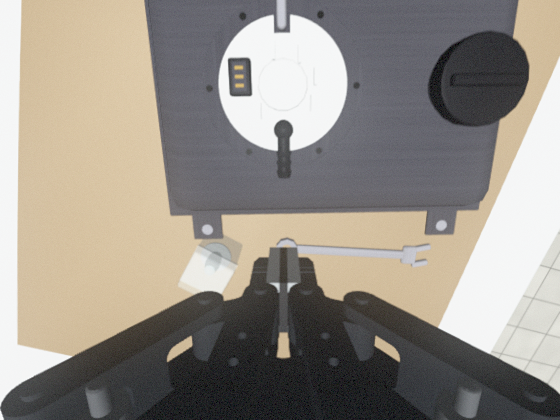

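View pics/s8.png

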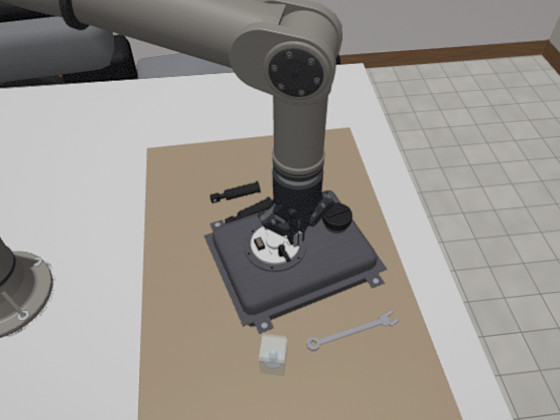

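```bash
python3 - <<'E'
from h import *
z=np.load("w8.npz");p,i=wrist("w8.npz");d=z["d"]
def h(u,v,k=2):
    dd=np.median(d[v-k:v+k+1,u-k:u+k+1]);o,r=ray(i,u,v);return (o+r*dd)[2]
for n,u,v in(("cap top",283,85),("cap top",275,90),("flange",330,85),("flange",300,130),("flange",235,115),("ring",352,105),("ring",214,105),("tank",400,150),("tank",190,150),("pipe",284,160)): print(n,round(h(u,v)*1000,1))
x=cv2.resize(p[0:60,245:325],None,fx=10,fy=10,interpolation=cv2.INTER_CUBIC);cv2.imwrite("pics/w8z.png",cv2.cvtColor(x,cv2.COLOR_RGB2BGR))
E
```

```text
cap top 121.5
cap top 121.3
flange 111.7
flange 111.6
flange 111.3
ring 105.7
ring 105.5
tank 99.8
tank 100.1
pipe 138.0
```

View pics/w8z.png

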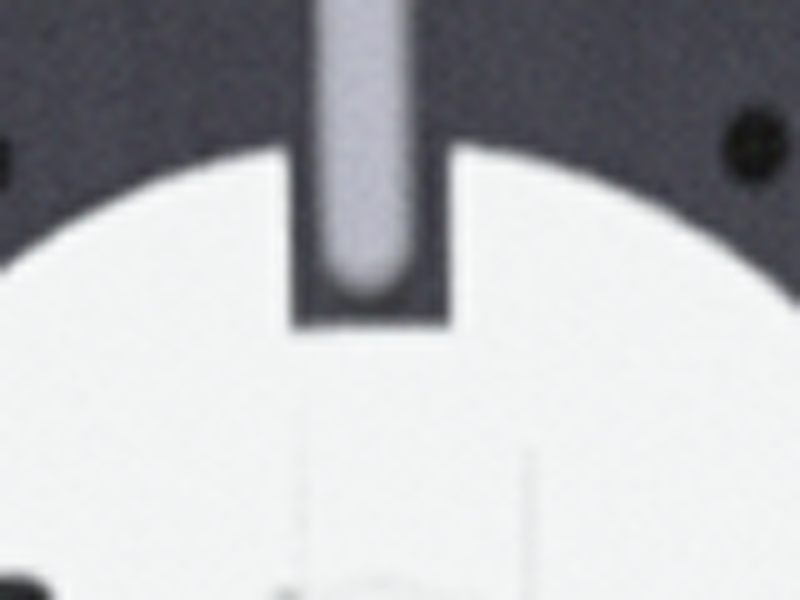

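Flange top is 6.0 mm above the ring, so the flange is fully home, and the pin sits mid-notch. Handing the job in.

```bash
python3 -c "
from cell import manip
print(manip.finish_job())"
```

```text
the job is handed in; nothing more can be done
None
```

I turned the pump about 149° anticlockwise by pushing one side of its outlet pipe with the closed fingertips. I then pressed the cap straight down until it stopped, moved clear and handed the job in at about 14 s.

- **Alignment:** before the press, a view from nearly straight above put the pin about 0.4 mm from the middle of the notch. The last view also shows the pin inside the notch, nearly centred.
- **Seating:** the last wrist depth reading has the flange top at about 111.5 mm and the ring at about 105.6 mm. That 6 mm gap equals the flange's thickness, so the flange is home. The press ended with the fingers stopped at 22 N downward.
- **Pipe and bystanders:** readings at the end of each pushing move showed about 3 N or less on the tool. The footpegs, wrench and bulb case look unmoved in the pictures, but I did not measure them.
- **Disagreement:** during the press the force reading also showed a sideways pull of 5 to 11 N that I had not planned. The pump seated normally, and the reading was back near zero once I moved clear.

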